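Hold a contact bar in the slot of the test guard

TASK

The master gauge still hangs in the slot of the test guard: lift it out and stand it upright in the empty holder cup, fully home with its collar on the cup's rim, and let go of it. Then take the long brass contact bar out of the rack (leave the short bar in the rack and the screwdriver where it is) and pass it upright down through the guard's slot until its lower end is level with the probe tips inside, about 5 cm below the top of the guard. Finish there with the bar still gripped and held still: do not let go of it.

Things in the scene. Friction and masses are not known exactly. Their poses are not given: they have to be found in the camera images.
- guard: Test guard, fixed to the bench: a box 140 (its x) by 120 (its y) by 120 high with a grey top plate 10 thick, clear side panels and two black probe heads inside. Origin at the centre of its underside, on the bench; z up. It may stand turned about z. Under the slot the inside is free down to the floor plate at 6 above the bench (free space 52 between the probe heads along its y). (Sizes in mm.)
- slot (a point): Centre of the slot, in the plane of the guard's top face (120 mm above the bench); axes as the guard's. The slot is 12 mm wide along the guard's x and 34 mm long along its y, 2 mm more than the section of the bar both ways; its upper edge has a lead-in chamfer all round, opening to 18 mm by 40 mm at the top face over 4 mm of depth.
- probe_level (a point): Point on the slot's axis at the height of the two brass probe tips, 50 mm below the top face of the guard (70 mm above the bench): where the lower end of the long bar is to be held.
- master: Master gauge, loose, about 0.4 kg. From its foot up: steel blade 10 (its x) by 32 (its y) by 50 high, round steel collar of diameter 56 and 8 thick, black grip 12 (x) by 32 (y) by 70 high; 128 in all. Origin at the centre of the blade's foot, z up along the gauge. At the start the blade is down in the guard's slot, the collar rests on the guard's top face, and its axes lie nearly as the guard's. (Sizes in mm.)
- cup: Empty round holder cup of aluminium, fixed to the bench: outer diameter 50, inner diameter 42, 62 high, inner floor 5 above the bench, on a thin foot disc of diameter 72 and 4 thick. Origin at the centre of its underside. The gauge's blade fits inside any way round, its collar rests on the rim, its foot then 50 below the rim. (Sizes in mm.)
- cup_rim (a point): Centre of the cup's mouth, in the plane of its rim, 62 mm above the bench.
- rack: Grey rack block, fixed to the bench: 70 (its x) by 200 (its y) by 50 high, origin at the centre of its underside; it may stand turned about z. Two upright sockets 13 (x) by 35 (y), 40 deep, at 55 either way from the centre along its y; one holds the long bar and the other the short bar, either way round. It may stand on either side of the guard, with the cup on the other. (Sizes in mm.)
- long_bar: Long brass contact bar, loose, about 0.4 kg: 10 (its x) by 32 (its y) by 140 long (z), a dark bolt hole drawn near each end. Origin at the centre of its lower end; z up. At the start it stands upright in a rack socket, lower end 10 above the bench, so that 100 of it stands out of the rack. (Sizes in mm.)
- short_bar: Short brass bar, loose, the same section (10 by 32) but 95 long, standing in the other rack socket; to be left there. Origin at the centre of its lower end. (Sizes in mm.)
- screwdriver: Loose screwdriver, 200 long with a red handle 26 thick, lying on the bench beyond the guard, to be left alone. Origin on the bench under the middle of its length. (Sizes in mm.)

How it is judged:
By the outcome, as a careful person would: the job done as asked, in the order asked, and still so for the second after the job is handed in, while the arm keeps its last pose, push and grip.
It also fails if it takes over 58 s, if anything falls off the work surface, if the arm or the gripper's body presses on something with over 40 N, if the wrist force passes 120 N, or if a joint passes its speed limit or range.

ROBOT

A 6-joint arm with a two-finger parallel gripper is mounted at the origin on the work surface. World frame = base frame: x ahead of the robot, y to its left, z up, the work surface at z = 0. Lengths are in m, angles in degrees, forces in N, time in s.
With the tool pointing down it reaches from about 0.4 to 0.825 m from the base axis. Payload 7 kg.
Tool frame: the origin (TCP) lies between the finger pads; the fingertips stand 19 mm ahead of it and the grasp point (between the pads) is the TCP; x points along the fingers, y is the direction in which the jaws open and shut, and the axes are right-handed (so a half turn about x gives the same grasp; the last joint's range is limited). The gripper opens to 88 mm and grips with 3 to 60 N. Pads are 19 mm wide; open, the fingers measure 130 mm over their backs; the gripper's body (78 mm by 193 mm) begins 47 mm behind the grasp point.
Start: joints at [80.907, 20.546, 0.682, 0, -70.136, -16.507], TCP at [0.292, 0.609, 0.246] pointing down, gripper open.
Joint ranges: [-176.03, 176.03], [-82.01, 121.73], [-58.28, 71.71], [-173.87, 95.51], [-174.79, -0.11], [-173.66, 173.66]. Speed limits (degrees/s): [136.94, 136.94, 172.46, 180, 180, 180].

INTERFACE

Orientations are given as [roll, pitch, yaw] about the fixed x, y, z axes, in that order (R = Rz(yaw) Ry(pitch) Rx(roll)).
In Python, from plant import r gives the robot as it stands.
- The arm moves only by the tool send_rows, never from a script. Its argument "plan" is a list of rows, each a list of 2 entries, a list of its own where there are three numbers: the shift along the tool's x, y, z scaled (see below), then the turn, a rotation vector about the tool's x, y, z scaled (see below). A call has exactly 5 rows; each row is the pose to reach, as a shift and turn from the pose measured when the call began, along the tool's axes at that moment; what a row does not reach only later rows make up. The controller multiplies each number of a shift by 0.15 m and each number of a turn by pi/4 rad. A row lasts 1/10 s, in which the tool goes at most 50 mm and 8.59 degrees, less where a joint would pass 70% of its speed; a pose out of reach is approached as far as the arm can. A call with a number of a shift or a turn outside -1 to 1 is refused whole. A call with a gripper value outside its range is refused whole. "jaw" is the opening, from -1 (shut) to 1 (fully open), so that 0 is half open, set as the call begins (left out, the last holds). The fingers move at their own pace and stop on an object; "force" is the grip in N (left out, the last holds). Time passes only in rows, so rows that repeat a pose let the fingers close, or fill a call up. It gives the time, the measured TCP pose, the force and the opening at its end, in the units of the state.
- r.get_state(): the state, without advancing time (a new reading comes with each control period).
- r.capture(name): name is "scene" or "top"; returns a dict with "color" (384x512x3 uint8, red, green, blue), "range_z" (384x512 float32, m along the optical axis (not along the pixel's ray), 0 where there is no reading), "mtx" (3x3 intrinsics, pixels), "k1" (the pictures are not rectified: a ray, as slopes to the right and down, at radius r is drawn at 1 + k1 r^2 times it, then the intrinsics apply), "pose" (4x4, takes a point from camera to world coordinates). Camera axes: x right, y down, z forward; pixel columns grow to the right and rows downward; lengths in m; the calibration is good to about 2 mm. A picture is of the moment at which its call begins.
- r.close_job(): hands the job in, once; it reports no verdict.
Trained networks look in a picture, given as the dict that the camera call returned (one of the last four; its "shot" number tells which), for a name from the list of things; names that differ only in an ending like _2 or _b are one class to them, and where a whole thing is asked for, a point or a joint stands for the part that bears it (a point fixed in the world has none). Each returns a list of dicts, best first, with "score" (0 to 1); they miss things now and then, are a little off and sometimes report something else, mostly with a low value. They report only what shows in the picture. A call takes as long as a camera call.
- r.find_in(picture, target): "uv" ([column, row] in pixels, amid what is visible of it).
- r.trace(picture, target): "mask" (384x512 bool, what is visible of it) and "uv" ([column, row] in pixels, amid what is visible of it).
The state is a dict: "time_s": time; "joints": joint angles; "qd": joint speeds; "joint_torque": joint torques, N m; "tcp_pos": TCP position; "eef_rot": TCP orientation; "contact_force": force on the tool from outside, world axes, zero at the start; "moment": the same for the moment, N m; "gripper_width": finger opening in m.
Only numpy, scipy, OpenCV 4.12 (cv2) and the standard library are available. Lean on these libraries where they do the work, as an engineer would, in place of code of your own. Each camera call takes 0.05 s, during which the arm holds its last target. There are 200 camera calls.

## Working session

There is one attempt and no reset: what is moved stays moved. The work goes in short steps, Python scripts to look and compute and a tool call to move; the robot and the scene stay as the last step left them, time stands still between calls to the robot, and variables do not carry over. Pictures are saved under pics/ and viewed, about 8 in all and at most 12, crops included, and the job is handed in when it is done.

Besides the shell and the picture viewer there is one more tool, called after ">>>" by a JSON object that holds its "fn" and its "kwargs". send_rows: Moves the arm, as the interface text tells. Its arguments: {"type":"object","properties":{"plan":{"type":"array"},"jaw":{"type":"number"},"force":{"type":"number"}},"required":["plan"]}

```bash
ls; mkdir -p pics
cat > h.py <<'E'
import numpy as np, cv2
from plant import r
def rays(c,uv):
    uv=np.asarray(uv,float).reshape(-1,2);K=np.array(c['mtx']);k1=c['k1']
    return cv2.undistortPoints(uv.reshape(-1,1,2),K,np.array([k1,0,0,0,0.])).reshape(-1,2)
def cloud(c):
    z=c['range_z'];h,w=z.shape
    u,v=np.meshgrid(np.arange(w),np.arange(h))
    s=rays(c,np.stack([u.ravel(),v.ravel()],1)).reshape(h,w,2)
    P=np.dstack([s[...,0]*z,s[...,1]*z,z]);T=np.array(c['pose'])
    return P@T[:3,:3].T+T[:3,3]
E
python3 - <<'E'
from h import *
print(r.get_state())
a=r.capture('scene');b=r.capture('top')
np.savez('c0.npz',sc=cloud(a),tc=cloud(b))
print(a['mtx'],a['k1'],np.array(a['pose']).round(3),np.array(b['pose']).round(3))
im=np.vstack([a['color'],b['color']])
cv2.imwrite('pics/a.png',cv2.resize(im[...,::-1],(400,600)) if 0 else np.hstack([cv2.resize(a['color'],(400,300)),cv2.resize(b['color'],(400,300))])[...,::-1])
for n,c in(('scene',a),('top',b)):
    P=cloud(c)
    for t in['guard','master','cup','rack','long_bar','short_bar','screwdriver']:
        for o in r.trace(c,t)[:2]:
            m=o['mask']&(c['range_z']>0);Q=P[m]
            print(n,t,round(o['score'],2),np.round(o['uv']),m.sum(),np.median(Q,0).round(3) if len(Q) else '',Q[:,2].max().round(3) if len(Q) else '')
E
```

```text
pics
{'time_s': 0.0, 'joints': array([ 8.09076543e+01,  2.05913084e+01,  6.33798609e-01, -2.07000333e-02,
       -7.01351369e+01, -1.65063976e+01]), 'qd': array([-0.11601191, -0.05459763,  0.04166559,  0.06062627,  0.01135876,
        0.01259357]), 'joint_torque': array([ 2.76781182e-03, -5.82729328e+01,  2.93051898e+01,  6.99731380e+00,
        6.89771390e-03, -1.54028357e-04]), 'tcp_pos': array([0.29147095, 0.60832083, 0.24462245]), 'eef_rot': array([  94.64610598,   89.90533109, -110.95968698]), 'contact_force': array([ 0.20390443, -0.14347543,  0.43246356]), 'moment': array([-0.00271926,  0.01338289, -0.04167676]), 'gripper_width': 0.08754643967698351}
[[493.07979664   0.         259.18089615]
 [  0.         493.07979664 188.48941587]
 [  0.           0.           1.        ]] -0.11016834817152761 [[ 0.613  0.49  -0.619  1.376]
 [ 0.79  -0.37   0.49  -0.603]
 [ 0.011 -0.789 -0.614  0.875]
 [ 0.     0.     0.     1.   ]] [[ 0.02  -0.997  0.07   0.541]
 [-0.999 -0.018  0.033 -0.033]
 [-0.032 -0.07  -0.997  1.227]
 [ 0.     0.     0.     1.   ]]
scene guard 0.6 [238. 204.] 3457 [ 0.
[... 252 characters left out ...]
 0.048] 0.056
scene long_bar 0.62 [135. 232.] 498 [ 0.555 -0.315  0.104] 0.155
scene short_bar 0.79 [176. 225.] 260 [ 0.562 -0.207  0.08 ] 0.109
scene short_bar 0.52 [136. 231.] 516 [ 0.555 -0.315  0.107] 0.155
scene screwdriver 0.87 [267. 278.] 444 [ 0.796 -0.12   0.023] 0.031
top guard 0.81 [283. 209.] 1768 [ 0.558 -0.032  0.119] 0.13
top master 0.44 [370. 216.] 81 [ 0.554 -0.3    0.145] 0.154
top cup 0.77 [169. 240.] 443 [0.466 0.299 0.006] 0.067
top rack 0.84 [345. 213.] 1422 [ 0.557 -0.251  0.049] 0.106
top rack 0.56 [270. 219.] 1800 [ 0.558 -0.032  0.119] 0.131
top long_bar 0.38 [372. 219.] 85 [ 0.551 -0.302  0.144] 0.154
top screwdriver 0.79 [301. 140.] 260 [ 0.793 -0.11   0.022] 0.03
```

View pics/a.png

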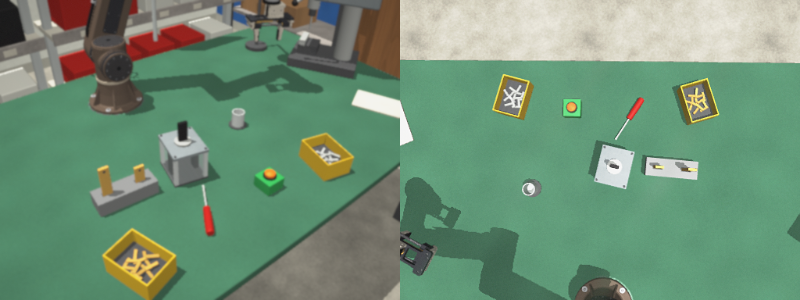

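Run:
```python
import numpy as np,cv2
d=np.load('c0.npz')
def rect(Q):
    (c,s,a)=cv2.minAreaRect((Q[:,:2]*1000).astype(np.float32));return np.round(c,1),np.round(s,1),round(a,1)
def sel(P,x,y,z):
    m=(P[...,0]>x[0])&(P[...,0]<x[1])&(P[...,1]>y[0])&(P[...,1]<y[1])&(P[...,2]>z[0])&(P[...,2]<z[1]);return P[m]
for n in('sc','tc'):
    P=d[n]
    for k,x,y,z in[('guardtop',(.45,.68),(-.14,.08),(.112,.124)),('collar',(.45,.68),(-.14,.08),(.125,.134)),('grip',(.45,.68),(-.14,.08),(.14,.21)),('griptop',(.45,.68),(-.14,.08),(.19,.21)),
      ('cup rim',(.4,.56),(.2,.38),(.056,.068)),('racktop',(.45,.66),(-.4,-.12),(.044,.056)),('long',(.45,.66),(-.4,-.24),(.065,.17)),('longtop',(.45,.66),(-.4,-.24),(.143,.17)),('short',(.45,.66),(-.26,-.12),(.065,.12)),('shorttop',(.45,.66),(-.26,-.12),(.098,.12))]:
        Q=sel(P,x,y,z)
        if len(Q)>5: print(n,k,len(Q),Q.mean(0).round(4),rect(Q))
```

```text
sc guardtop 1352 [ 0.5687 -0.044   0.1203] (array([555.3, -35.4]), array([122.4, 146.4]), 77.2)
sc collar 188 [ 0.5634 -0.0407  0.1289] (array([556.6, -37.2]), array([112.4, 130.1]), 78.0)
sc grip 293 [ 0.5593 -0.0378  0.173 ] (array([556.2, -36.2]), array([33.7, 17.4]), 72.4)
sc griptop 76 [ 0.558  -0.0372  0.196 ] (array([556.3, -35.9]), array([32.6, 17.3]), 72.3)
sc cup rim 81 [0.4633 0.2969 0.061 ] (array([463.5, 295.6]), array([49.6, 52.3]), 64.9)
sc racktop 1556 [ 0.5603 -0.2656  0.0505] (array([ 554.7, -259.6]), array([202. ,  76.8]), 85.9)
sc long 456 [ 0.5544 -0.3154  0.1126] (array([ 552.1, -314.1]), array([33.6, 14.6]), 85.4)
sc longtop 79 [ 0.553  -0.3147  0.1489] (array([ 551.8, -314.5]), array([32.3, 13.7]), 86.1)
sc short 213 [ 0.5608 -0.2063  0.0885] (array([ 557.7, -205.3]), array([32.4, 16.4]), 85.3)
sc shorttop 66 [ 0.5598 -0.2059  0.1043] (array([ 557.5, -205.4]), array([32. , 16.2]), 84.6)
tc guardtop 1750 [ 0.5578 -0.0316  0.1189] (array([558. , -31.6]), array([120.2, 140.2]), 77.4)
tc collar 205 [ 0.5573 -0.0308  0.1277] (array([544.8, -33.1]), array([103.4,  98.1]), 75.3)
tc grip 53 [ 0.5577 -0.0317  0.1962] (array([557.7, -31.6]), array([31.2, 11.7]), 76.7)
tc griptop 52 [ 0.5579 -0.0316  0.1964] (array([557.7, -31.6]), array([31.2, 11.7]), 76.7)
tc cup rim 70 [0.465  0.3011 0.0604] (array([465.1, 300.5]), array([45.5, 48.9]), 2.1)
tc racktop 1368 [ 0.5567 -0.2535  0.0488] (array([ 556.6, -255. ]), array([201.2,  70. ]), 85.9)
tc long 70 [ 0.5525 -0.3037  0.1304] (array([ 552.6, -308.7]), array([32.1,  8.9]), 89.3)
tc longtop 44 [ 0.5526 -0.3086  0.148 ] (array([ 552.6, -309.2]), array([ 8.3, 31. ]), 1.1)
tc short 46 [ 0.5601 -0.199   0.1   ] (array([ 560.4, -199.5]), array([31.4,  9.8]), 85.3)
tc shorttop 37 [ 0.5604 -0.201   0.1036] (array([ 560.4, -200.5]), array([29.4,  9.6]), 85.3)
```

The guard, with the master standing in it, is near (0.557, -0.034). The rack is at negative y with the long bar at its far end, near (0.552, -0.312). The cup is near (0.464, 0.298). The two cameras disagree by about 4 mm, so I'll check them against the gripper close up.

```bash
cat >> h.py <<'E'
from scipy.spatial.transform import Rotation as Ro
def Rdown(yaw): # tool x down, jaw (tool y) at yaw deg
    a=np.radians(yaw);x=np.array([0,0,-1.]);y=np.array([np.cos(a),np.sin(a),0]);return np.column_stack([x,y,np.cross(x,y)])
def cur():
    s=r.get_state();return s,np.array(s['tcp_pos']),Ro.from_euler('xyz',s['eef_rot'],degrees=True).as_matrix()
def plan(*targets): # (pos,yaw) sequence, from the measured pose
    s,p,R=cur();print('t',round(s['time_s'],2),'tcp',p.round(4),'jaw',np.degrees(np.arctan2(R[1,1],R[0,1])).round(2),'tilt',np.round(R[2],3),'F',s['contact_force'].round(1),'M',s['moment'].round(2),'w',round(s['gripper_width'],4),'q',s['joints'].round(0))
    for q,y in targets:
        q=np.array(q,float);b=min([y,y+180,y-180],key=lambda k:abs((Ro.from_matrix(R.T@Rdown(k))).magnitude()));G=Rdown(b)
        sh=R.T@(q-p)/.15;tv=Ro.from_matrix(R.T@G).as_rotvec()/(np.pi/4)
        n=max(1,int(np.ceil(max(np.abs(sh).max(),np.abs(tv).max()))))
        print('->',q,b,'calls',n,'shift',sh.round(3),'turn',tv.round(3));p,R=q,G
E
python3 - <<'E'
from h import *
plan(([.36,.45,.27],60),([.42,.31,.27],30),([.475,.17,.27],10),([.52,.07,.27],-8),([.557,-.034,.27],-13.5))
E
```

```text
t 0.8 tcp [0.2916 0.6087 0.2456] jaw -115.6 tilt [-1. -0.  0.] F [ 0.3 -0.3 -0.4] M [0.   0.03 0.02] w 0.0876 q [ 81.  21.   1.  -0. -70. -17.]
-> [0.36 0.45 0.27] -120 calls 1 shift [-0.163  0.757 -0.868] turn [0.098 0.    0.   ]
-> [0.42 0.31 0.27] 210 calls 1 shift [ 0.     0.608 -0.813] turn [0.667 0.    0.   ]
-> [0.475 0.17  0.27 ] 190 calls 1 shift [ 0.     0.149 -0.992] turn [0.444 0.    0.   ]
-> [0.52 0.07 0.27] 172 calls 1 shift [ 0.    -0.18  -0.709] turn [0.4 0.  0. ]
-> [ 0.557 -0.034  0.27 ] -193.5 calls 1 shift [ 0.    -0.341 -0.652] turn [0.122 0.    0.   ]
```

>>> {"fn": "send_rows", "kwargs": {"plan": [[[-0.03,0.15,-0.17],[0.02,0,0]],[[-0.06,0.3,-0.35],[0.04,0,0]],[[-0.1,0.45,-0.52],[0.06,0,0]],[[-0.13,0.6,-0.7],[0.08,0,0]],[[-0.163,0.757,-0.868],[0.098,0,0]]], "jaw": 1}}

```text
time_s: 1.3
tcp_pos: [0.3605, 0.4487, 0.2703]
eef_rot: [-95.2, 90.0, 54.8]
contact_force: [0.7, 0.5, 1.0]
gripper_width: 0.0876
```

>>> {"fn": "send_rows", "kwargs": {"plan": [[[0,0.12,-0.16],[0.13,0,0]],[[0,0.24,-0.32],[0.27,0,0]],[[0,0.36,-0.49],[0.4,0,0]],[[0,0.48,-0.65],[0.53,0,0]],[[0,0.608,-0.813],[0.667,0,0]]]}}

```text
time_s: 1.8
tcp_pos: [0.4208, 0.3076, 0.2705]
eef_rot: [-66.2, 89.9, 53.5]
contact_force: [1.1, -1.1, 0.1]
gripper_width: 0.0872
```

>>> {"fn": "send_rows", "kwargs": {"plan": [[[0,0.03,-0.2],[0.09,0,0]],[[0,0.06,-0.4],[0.18,0,0]],[[0,0.09,-0.6],[0.27,0,0]],[[0,0.12,-0.8],[0.36,0,0]],[[0,0.149,-0.99],[0.444,0,0]]]}}

```text
time_s: 2.3
tcp_pos: [0.4752, 0.1663, 0.2708]
eef_rot: [-52.2, 89.9, 47.4]
contact_force: [0.9, -0.5, 0.4]
gripper_width: 0.0875
```

>>> {"fn": "send_rows", "kwargs": {"plan": [[[0,-0.04,-0.14],[0.08,0,0]],[[0,-0.07,-0.28],[0.16,0,0]],[[0,-0.11,-0.42],[0.24,0,0]],[[0,-0.14,-0.56],[0.32,0,0]],[[0,-0.18,-0.71],[0.4,0,0]]]}}

```text
time_s: 2.8
tcp_pos: [0.5198, 0.065, 0.271]
eef_rot: [-37.5, 89.9, 44.0]
contact_force: [0.5, -0.2, -0.3]
gripper_width: 0.088
```

>>> {"fn": "send_rows", "kwargs": {"plan": [[[0,-0.07,-0.13],[0.03,0,0]],[[0,-0.14,-0.26],[0.05,0,0]],[[0,-0.2,-0.39],[0.08,0,0]],[[0,-0.34,-0.65],[0.12,0,0]],[[0,-0.341,-0.652],[0.122,0,0]]]}}

```text
time_s: 3.3
tcp_pos: [0.5566, -0.0427, 0.2707]
eef_rot: [-50.1, 89.9, 25.6]
contact_force: [-0.3, 0.4, -0.9]
gripper_width: 0.0874
```

```bash
cat >> h.py <<'E'
def crop(c,xyz,h,name,k):
    T=np.linalg.inv(np.array(c['pose']));p=T[:3,:3]@np.array(xyz)+T[:3,3]
    uv,_=cv2.projectPoints(p.reshape(1,3),np.zeros(3),np.zeros(3),np.array(c['mtx']),np.array([c['k1'],0,0,0,0.]))
    u,v=uv.ravel();u0,v0=max(0,int(u-h)),max(0,int(v-h));print(name,'point at',(u.round(1),v.round(1)),'origin',u0,v0)
    im=c['color'][v0:int(v+h),u0:int(u+h)][...,::-1].copy();im=cv2.resize(im,None,fx=k,fy=k,interpolation=cv2.INTER_CUBIC)
    return im
E
python3 - <<'E'
from h import *
plan(([.557,-.034,.27],-13.5),([.557,-.034,.168],-13.5))
s,p,R=cur()
a=r.capture('scene');b=r.capture('top')
A=crop(a,p,55,'sc',5)[:550,:400];B=crop(b,p,40,'top',5)[:400,:400]
cv=np.zeros((max(len(A),len(B)),A.shape[1]+B.shape[1],3),np.uint8);cv[:len(A),:A.shape[1]]=A;cv[:len(B),A.shape[1]:]=B
cv2.imwrite('pics/b.png',cv)
for n,c in(('sc',a),('top',b)):
    P=cloud(c);d=(P-p)@R;m=(abs(d[...,1])<.075)&(abs(d[...,2])<.025)&(d[...,0]>-.03)&(d[...,0]<.03);Q=d[m]
    for sg in(-1,1):
        q=Q[Q[:,1]*sg>0.02];print(n,sg,len(q),(np.percentile(q,[3,50,97],axis=0)*1000).round(1).tolist() if len(q) else '')
E
```

```text
t 3.3 tcp [ 0.5566 -0.0427  0.2707] jaw 165.71 tilt [-1.    -0.001  0.001] F [-0.3  0.4 -0.9] M [0.11 0.01 0.01] w 0.0874 q [ 16.   9. -12.  -0. -69. -30.]
-> [ 0.557 -0.034  0.27 ] 166.5 calls 1 shift [0.004 0.011 0.057] turn [-0.018  0.001  0.001]
-> [ 0.557 -0.034  0.168] 166.5 calls 1 shift [0.68 0.   0.  ] turn [0. 0. 0.]
sc point at (np.float64(230.5), np.float64(131.9)) origin 175 76
top point at (np.float64(278.1), np.float64(212.5)) origin 238 172
sc -1 176 [[-27.8, -65.0, -13.1], [-6.7, -59.5, -4.7], [14.3, -47.2, 7.9]]
sc 1 72 [[-28.8, 43.3, -13.5], [-5.0, 48.8, -10.7], [16.3, 60.5, 2.8]]
top -1 0 
top 1 0
```

View pics/b.png

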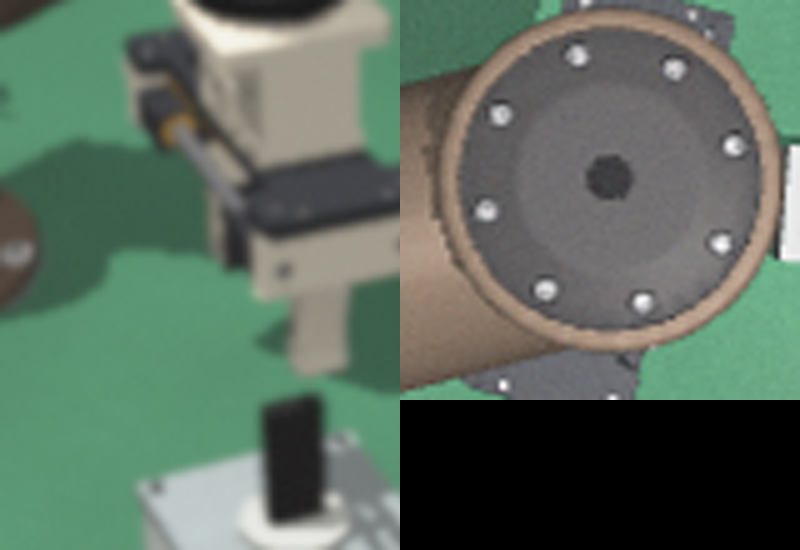

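The scene view shows the open gripper directly above the master, with the near finger at crop (320, 330) and the grip at (293, 460). The finger cloud puts the scene camera about 2.5 mm off toward -y, which matches the mean of the two cameras. I'll correct for that and descend.

>>> {"fn": "send_rows", "kwargs": {"plan": [[[0.004,0.01,0.057],[-0.018,0,0]],[[0.1,0.01,0.06],[-0.018,0.001,0.001]],[[0.25,0.01,0.06],[-0.018,0.001,0.001]],[[0.4,0.01,0.06],[-0.018,0.001,0.001]],[[0.5,0.01,0.06],[-0.018,0.001,0.001]]]}}

```text
time_s: 3.9
tcp_pos: [0.5559, -0.0295, 0.1943]
eef_rot: [52.5, 89.9, 129.3]
contact_force: [0.1, 0.4, -0.7]
gripper_width: 0.0878
```

>>> {"fn": "send_rows", "kwargs": {"plan": [[[0.07,0,0],[0,0,0]],[[0.14,0,0],[0,0,0]],[[0.18,0,0],[0,0,0]],[[0.184,0,0],[0,0,0]],[[0.184,0,0],[0,0,0]]]}}

```text
time_s: 4.4
tcp_pos: [0.5561, -0.0294, 0.1671]
eef_rot: [27.2, 89.9, 104.0]
contact_force: [-0.3, 0.0, 1.0]
gripper_width: 0.0877
```

Run:
```python
from h import *
plan(([.557,-.0335,.168],-13.5))
```

```text
t 4.4 tcp [ 0.5561 -0.0294  0.1671] jaw 166.78 tilt [-1.     0.     0.001] F [-0.3  0.   1. ] M [ 0.06 -0.1  -0.02] w 0.0877 q [ 17.  13. -21.  -0. -56. -30.]
-> [ 0.557  -0.0335  0.168 ] -193.5 calls 1 shift [-0.006 -0.012 -0.026] turn [ 0.006  0.001 -0.001]
```

>>> {"fn": "send_rows", "kwargs": {"plan": [[[-0.006,0,-0.015],[0,0,0]],[[-0.006,0,-0.027],[0.006,0,0]],[[-0.006,0,-0.027],[0.006,0,0]],[[-0.006,0,-0.027],[0.006,0,0]],[[-0.006,0,-0.027],[0.006,0,0]]], "jaw": -1, "force": 10}}

```text
time_s: 4.9
tcp_pos: [0.5553, -0.0333, 0.1681]
eef_rot: [17.9, 89.9, 94.4]
contact_force: [-0.9, -0.4, -0.9]
gripper_width: 0.0533
```

>>> {"fn": "send_rows", "kwargs": {"plan": [[[0,0,0],[0,0,0]],[[0,0,0],[0,0,0]],[[0,0,0],[0,0,0]],[[0,0,0],[0,0,0]],[[0,0,0],[0,0,0]]]}}

```text
time_s: 5.4
tcp_pos: [0.5554, -0.0333, 0.1682]
eef_rot: [-3.6, 89.9, 72.9]
contact_force: [3.3, -2.0, 0.6]
gripper_width: 0.0134
```

Run:
```python
from h import *
plan(([.557,-.0335,.168],-13.5))
```

```text
t 5.4 tcp [ 0.5554 -0.0333  0.1682] jaw 166.51 tilt [-1.    -0.     0.001] F [ 3.3 -2.   0.6] M [-0.59 -1.26 -0.01] w 0.0134 q [ 17.  13. -21.  -0. -56. -30.]
-> [ 0.557  -0.0335  0.168 ] -193.5 calls 1 shift [ 0.001 -0.01   0.001] turn [0.    0.001 0.   ]
```

>>> {"fn": "send_rows", "kwargs": {"plan": [[[0,-0.002,0],[0,0,0]],[[0,-0.005,0],[0,0,0]],[[0,-0.01,0],[0,0,0]],[[0,-0.01,0],[0,0,0]],[[0,-0.01,0],[0,0,0]]]}}

```text
time_s: 5.9
tcp_pos: [0.5563, -0.0337, 0.1682]
eef_rot: [51.4, 89.9, 127.9]
contact_force: [-5.3, 1.3, 4.5]
gripper_width: 0.012
```

Run:
```python
from h import *
plan(([.557,-.0335,.168],-13.5))
```

```text
t 5.9 tcp [ 0.5563 -0.0337  0.1682] jaw 166.5 tilt [-1.     0.001  0.001] F [-5.3  1.3  4.5] M [0.85 1.77 0.04] w 0.012 q [ 17.  13. -20.  -0. -56. -30.]
-> [ 0.557  -0.0335  0.168 ] -193.5 calls 1 shift [ 0.001 -0.004  0.002] turn [ 0.     0.001 -0.001]
```

>>> {"fn": "send_rows", "kwargs": {"plan": [[[0,0.003,0],[0,0,0]],[[0,0.004,0],[0,0,0]],[[0,0.004,0],[0,0,0]],[[0,0.004,0],[0,0,0]],[[0,0.004,0],[0,0,0]]]}}

```text
time_s: 6.4
tcp_pos: [0.5561, -0.0336, 0.1682]
eef_rot: [25.4, 89.9, 101.9]
contact_force: [2.1, -0.9, -1.1]
gripper_width: 0.0123
```

Run:
```python
from h import *
plan(([.557,-.0335,.168],-13.5))
```

```text
t 6.4 tcp [ 0.5561 -0.0336  0.1682] jaw 166.5 tilt [-1.     0.     0.001] F [ 2.1 -0.9 -1.1] M [-0.18 -0.77 -0.01] w 0.0123 q [ 17.  13. -20.  -0. -56. -30.]
-> [ 0.557  -0.0335  0.168 ] -193.5 calls 1 shift [ 0.002 -0.006  0.002] turn [ 0.     0.001 -0.001]
```

>>> {"fn": "send_rows", "kwargs": {"plan": [[[0,0,0],[0,0,0]],[[0,0,0],[0,0,0]],[[0,0,0],[0,0,0]],[[-0.01,0,0],[0,0,0]],[[-0.02,0,0],[0,0,0]]], "force": 40}}

```text
time_s: 6.9
tcp_pos: [0.5557, -0.0336, 0.1707]
eef_rot: [67.0, 89.9, 143.5]
contact_force: [1.1, -0.4, -4.8]
gripper_width: 0.0118
```

Run:
```python
from h import *
plan(([.5562,-.0336,.25],-13.5),([.535,.1,.25],-13.5),([.50,.2,.25],-3),([.4643,.298,.20],7),([.4643,.298,.130],7))
```

```text
t 6.9 tcp [ 0.5557 -0.0336  0.1707] jaw 166.5 tilt [-1.     0.002  0.001] F [ 1.1 -0.4 -4.8] M [-0.04 -0.47  0.02] w 0.0118 q [ 17.  13. -20.  -0. -57. -30.]
-> [ 0.5562 -0.0336  0.25  ] 166.5 calls 1 shift [-0.528 -0.003  0.001] turn [-0.     0.001 -0.002]
-> [0.535 0.1   0.25 ] 166.5 calls 1 shift [0.    0.345 0.833] turn [0. 0. 0.]
-> [0.5  0.2  0.25] 177 calls 1 shift [0.    0.383 0.594] turn [-0.233  0.     0.   ]
-> [0.4643 0.298  0.2   ] 187 calls 1 shift [0.333 0.272 0.64 ] turn [-0.222  0.     0.   ]
-> [0.4643 0.298  0.13  ] 187 calls 1 shift [0.467 0.    0.   ] turn [0. 0. 0.]
```

>>> {"fn": "send_rows", "kwargs": {"plan": [[[-0.08,0,0],[0,0,0]],[[-0.2,0,0],[0,0,0]],[[-0.34,0,0],[0,0,0]],[[-0.47,0,0],[0,0,0]],[[-0.54,0,0],[0,0,0]]]}}

```text
time_s: 7.4
tcp_pos: [0.5559, -0.0336, 0.2535]
eef_rot: [19.2, 89.9, 95.7]
contact_force: [0.5, 0.5, -4.2]
gripper_width: 0.0117
```

>>> {"fn": "send_rows", "kwargs": {"plan": [[[0,0.04,0.1],[0,0,0]],[[0,0.12,0.28],[0,0,0]],[[0,0.2,0.48],[0,0,0]],[[0,0.28,0.68],[0,0,0]],[[0,0.345,0.833],[0,0,0]]]}}

```text
time_s: 7.9
tcp_pos: [0.5338, 0.1014, 0.2532]
eef_rot: [61.1, 89.9, 137.6]
contact_force: [-0.3, -0.5, -4.9]
gripper_width: 0.0123
```

>>> {"fn": "send_rows", "kwargs": {"plan": [[[0,0.08,0.12],[-0.05,0,0]],[[0,0.15,0.24],[-0.1,0,0]],[[0,0.23,0.36],[-0.14,0,0]],[[0,0.31,0.48],[-0.19,0,0]],[[0,0.383,0.594],[-0.233,0,0]]]}}

```text
time_s: 8.4
tcp_pos: [0.4977, 0.202, 0.2529]
eef_rot: [77.9, 89.8, 165.0]
contact_force: [0.0, -0.1, -3.7]
gripper_width: 0.0122
```

>>> {"fn": "send_rows", "kwargs": {"plan": [[[0.02,0.06,0.14],[-0.05,0,0]],[[0.1,0.12,0.28],[-0.1,0,0]],[[0.2,0.18,0.42],[-0.14,0,0]],[[0.3,0.24,0.56],[-0.19,0,0]],[[0.333,0.272,0.64],[-0.222,0,0]]]}}

```text
time_s: 8.9
tcp_pos: [0.46, 0.3004, 0.2011]
eef_rot: [97.4, 89.7, -165.4]
contact_force: [-0.1, -0.5, -3.4]
gripper_width: 0.0116
```

Run:
```python
from h import *
plan(([.4643,.298,.2],7),([.4643,.298,.130],7))
s,p,R=cur()
a=r.capture('scene');b=r.capture('top')
for n,c in(('sc',a),('top',b)):
    P=cloud(c);
    m=(P[...,2]>.056)&(P[...,2]<.07)&(np.hypot(P[...,0]-.464,P[...,1]-.298)<.04);Q=P[m]
    if len(Q):print(n,'cup',len(Q),cv2.minEnclosingCircle((Q[:,:2]*1000).astype(np.float32)),np.median(Q[:,2]))
    d=(P-p)@R;m=(abs(d[...,1])<.035)&(abs(d[...,2])<.035)&(d[...,0]>.03)&(d[...,0]<.12);Q=d[m]
    for lo in (.03,.05,.07,.09):
        q=Q[(Q[:,0]>lo)&(Q[:,0]<lo+.02)];print(lo,len(q),(np.percentile(q,[3,50,97],axis=0)*1000).round(1).tolist() if len(q)>3 else '')
A=crop(a,p-[0,0,.07],50,'sc',6)
cv2.imwrite('pics/c.png',A)
```

```text
t 8.9 tcp [0.46   0.3004 0.2011] jaw -172.81 tilt [-1.     0.006 -0.001] F [-0.1 -0.5 -3.4] M [ 0.01 -0.07  0.01] w 0.0116 q [ 53.  11. -19.  -0. -61. -46.]
-> [0.4643 0.298  0.2   ] -173 calls 1 shift [ 0.008 -0.026 -0.02 ] turn [ 0.004 -0.001 -0.007]
-> [0.4643 0.298  0.13  ] -173 calls 1 shift [0.467 0.    0.   ] turn [0. 0. 0.]
sc cup 80 ((462.73846435546875, 295.1219177246094), 27.179515838623047) 0.06072186953184472
0.03 144 [[32.8, -24.1, -28.6], [39.4, -6.1, -13.0], [46.6, 24.7, 17.5]]
0.05 31 [[55.3, -6.1, -20.2], [64.3, -2.4, -14.1], [69.6, 5.6, 9.2]]
0.07 49 [[71.6, -6.1, -19.1], [79.5, -2.8, -8.9], [89.3, 4.5, 12.0]]
0.09 16 [[90.6, -5.5, -18.7], [92.7, -3.7, -7.0], [96.7, 3.6, 12.7]]
top cup 48 ((465.5828857421875, 299.68231201171875), 24.934789657592773) 0.06043754085741937
0.03 103 [[35.6, -25.2, -24.2], [41.1, -2.3, -14.0], [46.6, 19.2, -4.2]]
0.05 0 
0.07 2 
0.09 3 
sc point at (np.float64(307.2), np.float64(122.5)) origin 257 72
```

View pics/c.png

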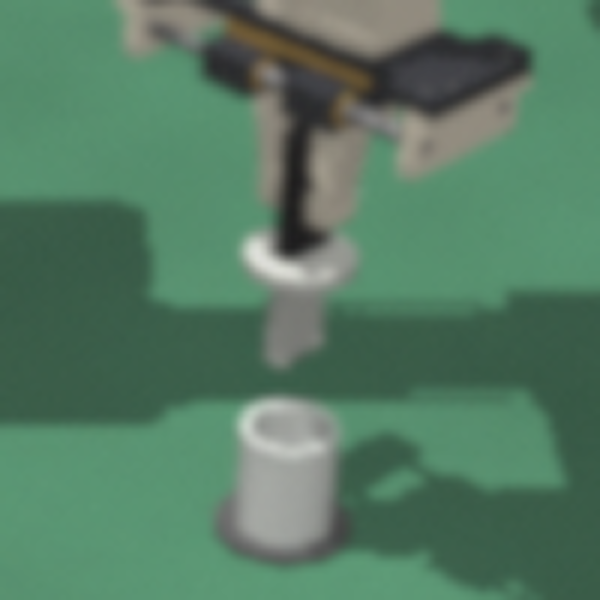

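The master hangs upright, with its collar at crop (300, 262) just above the cup mouth at (288, 425). I'll make a small x/y correction and lower it.

Run:
```python
from h import *
plan(([.4632,.299,.2],7),([.4632,.299,.130],7),([.4632,.299,.112],7))
```

```text
t 9.0 tcp [0.4607 0.3008 0.2021] jaw -172.8 tilt [-1.     0.005 -0.   ] F [ 0.6  0.6 -4.5] M [-0.02 -0.1   0.01] w 0.0122 q [ 53.  11. -19.  -0. -61. -46.]
-> [0.4632 0.299  0.2   ] -173 calls 1 shift [ 0.014 -0.015 -0.014] turn [ 0.004 -0.001 -0.006]
-> [0.4632 0.299  0.13  ] -173 calls 1 shift [0.467 0.    0.   ] turn [0. 0. 0.]
-> [0.4632 0.299  0.112 ] -173 calls 1 shift [0.12 0.   0.  ] turn [0. 0. 0.]
```

>>> {"fn": "send_rows", "kwargs": {"plan": [[[0.02,-0.015,-0.014],[0.004,-0.001,-0.006]],[[0.06,-0.015,-0.014],[0.004,-0.001,-0.006]],[[0.12,-0.015,-0.014],[0.004,-0.001,-0.006]],[[0.17,-0.015,-0.014],[0.004,-0.001,-0.006]],[[0.2,-0.015,-0.014],[0.004,-0.001,-0.006]]]}}

```text
time_s: 9.5
tcp_pos: [0.4629, 0.2983, 0.171]
eef_rot: [114.9, 90.0, -148.1]
contact_force: [0.1, -0.4, -5.0]
gripper_width: 0.0118
```

>>> {"fn": "send_rows", "kwargs": {"plan": [[[0.05,0,0],[0,0,0]],[[0.1,0,0],[0,0,0]],[[0.15,0,0],[0,0,0]],[[0.2,0,0],[0,0,0]],[[0.24,0,0],[0,0,0]]]}}

```text
time_s: 10.0
tcp_pos: [0.4628, 0.2982, 0.1342]
eef_rot: [121.8, 89.9, -141.2]
contact_force: [-1.0, 0.4, -3.6]
gripper_width: 0.0119
```

Run:
```python
from h import *
plan(([.4632,.299,.112],7),([.4632,.299,.109],7))
```

```text
t 10.0 tcp [0.4628 0.2982 0.1342] jaw -173.02 tilt [-1.     0.001 -0.001] F [-1.   0.4 -3.6] M [ 0.03 -0.06  0.01] w 0.0119 q [ 53.  15. -24.  -0. -52. -46.]
-> [0.4632 0.299  0.112 ] 187 calls 1 shift [ 0.148 -0.004  0.005] turn [-0.    -0.001 -0.001]
-> [0.4632 0.299  0.109 ] 187 calls 1 shift [0.02 0.   0.  ] turn [0. 0. 0.]
```

>>> {"fn": "send_rows", "kwargs": {"plan": [[[0.04,0,0.005],[0,0,0]],[[0.08,0,0.005],[0,0,0]],[[0.11,0,0.005],[0,0,0]],[[0.14,0,0.005],[0,0,0]],[[0.15,0,0.005],[0,0,0]]]}}

```text
time_s: 10.5
tcp_pos: [0.4625, 0.2987, 0.1112]
eef_rot: [124.4, 89.9, -138.7]
contact_force: [-0.5, -0.6, -3.7]
gripper_width: 0.012
```

>>> {"fn": "send_rows", "kwargs": {"plan": [[[0.004,0,0],[0,0,0]],[[0.008,0,0],[0,0,0]],[[0.012,0,0],[0,0,0]],[[0.014,0,0],[0,0,0]],[[0.014,0,0],[0,0,0]]]}}

```text
time_s: 11.0
tcp_pos: [0.4626, 0.2987, 0.1102]
eef_rot: [129.9, 89.9, -133.1]
contact_force: [-3.1, -1.7, 6.2]
gripper_width: 0.012
```

Run:
```python
from h import *
plan(([.4632,.299,.109],7))
```

```text
t 11.0 tcp [0.4626 0.2987 0.1102] jaw -173.01 tilt [-1.     0.001 -0.001] F [-3.1 -1.7  6.2] M [-0.57  1.47  0.02] w 0.012 q [ 53.  16. -25.  -0. -49. -46.]
-> [0.4632 0.299  0.109 ] 187 calls 1 shift [ 0.008 -0.004  0.001] turn [-0.    -0.001 -0.001]
```

>>> {"fn": "send_rows", "kwargs": {"plan": [[[0,0,0],[0,0,0]],[[0,0,0],[0,0,0]],[[0,0,0],[0,0,0]],[[0,0,0],[0,0,0]],[[0,0,0],[0,0,0]]], "jaw": 0.8}}

```text
time_s: 11.5
tcp_pos: [0.4627, 0.2988, 0.1102]
eef_rot: [130.9, 89.9, -132.1]
contact_force: [0.2, -0.8, 0.2]
gripper_width: 0.0461
```

>>> {"fn": "send_rows", "kwargs": {"plan": [[[-0.03,0,0],[0,0,0]],[[-0.1,0,0],[0,0,0]],[[-0.25,0,0],[0,0,0]],[[-0.5,0,0],[0,0,0]],[[-0.8,0,0],[0,0,0]]]}}

```text
time_s: 12.0
tcp_pos: [0.4622, 0.2982, 0.2312]
eef_rot: [132.5, 89.8, -130.5]
contact_force: [0.4, 0.5, 0.9]
gripper_width: 0.078
```

Run:
```python
from h import *
plan(([.53,.165,.235],-3),([.555,.02,.235],-4),([.555,-.125,.23],-4),([.553,-.26,.2],-4),([.552,-.312,.19],-4))
a=r.capture('scene');b=r.capture('top')
for n,c in(('sc',a),('top',b)):
    P=cloud(c);m=(np.hypot(P[...,0]-.464,P[...,1]-.298)<.05)&(P[...,2]>.056)&(P[...,2]<.15);Q=P[m]
    q=Q[Q[:,2]<.08];g=Q[Q[:,2]>.09]
    print(n,'collar',np.percentile(q[:,2],[50,97]).round(4),cv2.minEnclosingCircle((q[:,:2]*1000).astype(np.float32)),'grip',len(g),g.max(0).round(3) if len(g) else '',g.min(0).round(3) if len(g) else '')
cv2.imwrite('pics/d.png',crop(a,[.464,.298,.08],45,'sc',6))
```

```text
t 12.0 tcp [0.4622 0.2982 0.2312] jaw -173.01 tilt [-1.     0.002 -0.002] F [0.4 0.5 0.9] M [ 0.24 -0.22 -0.01] w 0.078 q [ 53.  10. -16.  -0. -64. -46.]
-> [0.53  0.165 0.235] -183 calls 1 shift [-0.024 -0.341 -0.937] turn [ 0.222 -0.003 -0.003]
-> [0.555 0.02  0.235] -184 calls 1 shift [ 0.    -0.217 -0.957] turn [0.022 0.    0.   ]
-> [ 0.555 -0.125  0.23 ] -184 calls 1 shift [ 0.033 -0.067 -0.964] turn [0. 0. 0.]
-> [ 0.553 -0.26   0.2  ] -184 calls 1 shift [ 0.2   -0.049 -0.899] turn [0. 0. 0.]
-> [ 0.552 -0.312  0.19 ] -184 calls 1 shift [ 0.067 -0.018 -0.346] turn [0. 0. 0.]
sc collar [0.0701 0.0785] ((463.427490234375, 293.4200744628906), 29.41050910949707) grip 158 [0.473 0.316 0.144] [0.456 0.277 0.09 ]
top collar [0.0689 0.0735] ((464.2646484375, 300.4540710449219), 27.89775848388672) grip 70 [0.472 0.315 0.142] [0.457 0.284 0.091]
sc point at (np.float64(306.3), np.float64(137.9)) origin 261 92
```

View pics/d.png

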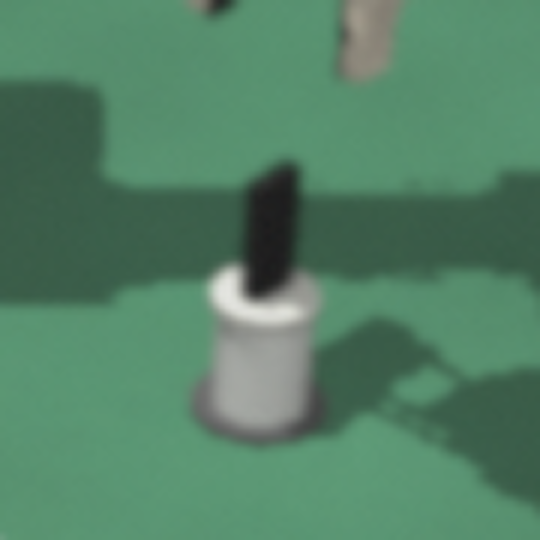

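The master stands upright in the cup with its collar on the rim: crop (265, 295), collar top about 0.070 m, grip top about 0.141 m. Next is the long bar.

>>> {"fn": "send_rows", "kwargs": {"plan": [[[-0.005,-0.07,-0.19],[0.04,0,0]],[[-0.01,-0.14,-0.38],[0.09,0,0]],[[-0.015,-0.21,-0.57],[0.13,0,0]],[[-0.02,-0.28,-0.76],[0.18,-0.003,-0.003]],[[-0.024,-0.341,-0.937],[0.222,-0.003,-0.003]]]}}

```text
time_s: 12.6
tcp_pos: [0.534, 0.1666, 0.242]
eef_rot: [-46.0, 89.1, 41.0]
contact_force: [1.2, 0.3, -0.3]
gripper_width: 0.0786
```

>>> {"fn": "send_rows", "kwargs": {"plan": [[[0,-0.04,-0.19],[0.01,0,0]],[[0,-0.09,-0.38],[0.01,0,0]],[[0,-0.13,-0.57],[0.01,0,0]],[[0,-0.17,-0.76],[0.02,0,0]],[[0,-0.217,-0.957],[0.022,0,0]]]}}

```text
time_s: 13.1
tcp_pos: [0.559, 0.0204, 0.2418]
eef_rot: [-46.6, 89.1, 39.4]
contact_force: [0.8, -0.6, 0.4]
gripper_width: 0.0785
```

>>> {"fn": "send_rows", "kwargs": {"plan": [[[0,-0.01,-0.19],[0,0,0]],[[0.01,-0.03,-0.38],[0,0,0]],[[0.02,-0.04,-0.57],[0,0,0]],[[0.03,-0.05,-0.76],[0,0,0]],[[0.033,-0.067,-0.964],[0,0,0]]]}}

```text
time_s: 13.6
tcp_pos: [0.559, -0.1255, 0.2362]
eef_rot: [-48.8, 89.0, 37.2]
contact_force: [1.6, 1.3, -0.2]
gripper_width: 0.0787
```

>>> {"fn": "send_rows", "kwargs": {"plan": [[[0.04,-0.01,-0.18],[0,0,0]],[[0.08,-0.02,-0.36],[0,0,0]],[[0.12,-0.03,-0.54],[0,0,0]],[[0.16,-0.04,-0.72],[0,0,0]],[[0.2,-0.049,-0.899],[0,0,0]]]}}

```text
time_s: 14.1
tcp_pos: [0.5574, -0.2615, 0.2055]
eef_rot: [-51.7, 89.0, 34.3]
contact_force: [0.6, 0.3, -0.1]
gripper_width: 0.0794
```

Run:
```python
from h import *
plan(([.552,-.3122,.19],-4),([.552,-.3122,.112],-4))
s,p,R=cur()
a=r.capture('scene');b=r.capture('top')
np.savez('c1.npz',sc=cloud(a),tc=cloud(b))
A=crop(a,[.557,-.0335,.12],40,'sc',5);B=crop(b,[.557,-.0335,.12],40,'top',5)
cv2.imwrite('pics/e.png',np.hstack([A,B]))
P=cloud(a);d=(P-p)@R;m=(abs(d[...,1])<.075)&(abs(d[...,2])<.025)&(d[...,0]>-.03)&(d[...,0]<.03);Q=d[m]
for sg in(-1,1):
    q=Q[Q[:,1]*sg>0.02];print(sg,len(q),(np.percentile(q,[3,50,97],axis=0)*1000).round(1).tolist() if len(q) else '')
for n,c in(('sc',a),('top',b)):
    P=cloud(c);m=(abs(P[...,0]-.552)<.05)&(abs(P[...,1]+.312)<.05)&(P[...,2]>.065)&(P[...,2]<.158);Q=P[m]
    if len(Q)>5:print(n,'long',len(Q),cv2.minAreaRect((Q[:,:2]*1000).astype(np.float32)))
    print([ (t,round(o['score'],2),np.round(o['uv'])) for t in('slot','probe_level') for o in r.find_in(c,t)[:1]])
```

```text
t 14.1 tcp [ 0.5574 -0.2615  0.2055] jaw 176.01 tilt [-1.    -0.014  0.011] F [ 0.6  0.3 -0.1] M [ 0.14 -0.01 -0.03] w 0.0794 q [ -7.  16. -11.  -1. -62.   4.]
-> [ 0.552  -0.3122  0.19  ] 176 calls 1 shift [ 0.099  0.014 -0.341] turn [0.    0.014 0.018]
-> [ 0.552  -0.3122  0.112 ] 176 calls 1 shift [0.52 0.   0.  ] turn [0. 0. 0.]
sc point at (np.float64(235.0), np.float64(181.8)) origin 195 141
top point at (np.float64(274.3), np.float64(213.1)) origin 234 173
-1 162 [[-24.1, -59.0, -13.8], [-3.0, -54.4, -3.7], [14.2, -43.9, 7.9]]
1 27 [[-29.2, 38.9, -12.4], [-16.7, 42.5, -6.5], [10.2, 54.1, 0.3]]
sc long 457 ((551.1190185546875, -314.33062744140625), (33.37611389160156, 15.674367904663086), 81.81797790527344)
[('slot', 0.85, array([231., 203.])), ('probe_level', 0.76, array([235., 201.]))]
[('slot', 0.7, array([257., 225.])), ('probe_level', 0.78, array([258., 224.]))]
```

View pics/e.png

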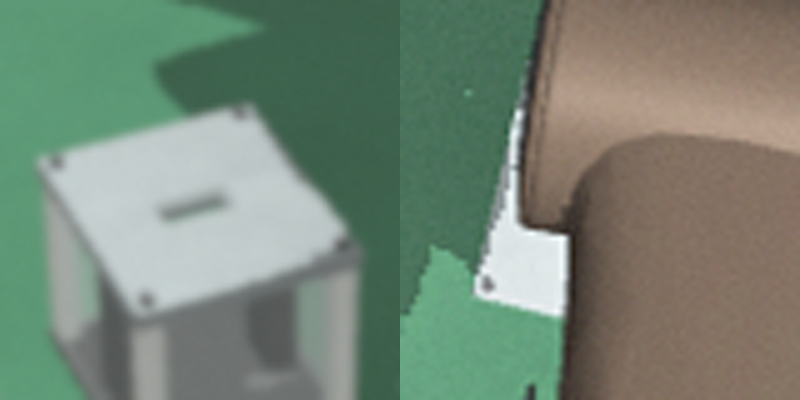

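Scene view: the slot is now empty, at crop (194, 206), about full-image pixel (233.8, 182.2). That agrees with where I gripped the master. I'll go down onto the long bar.

>>> {"fn": "send_rows", "kwargs": {"plan": [[[0.01,0.003,-0.07],[0,0.003,0.004]],[[0.02,0.006,-0.14],[0,0.006,0.008]],[[0.05,0.009,-0.21],[0,0.01,0.012]],[[0.08,0.012,-0.28],[0,0.014,0.018]],[[0.099,0.014,-0.337],[0,0.014,0.018]]]}}

```text
time_s: 14.9
tcp_pos: [0.5517, -0.311, 0.189]
eef_rot: [85.4, 89.9, 171.4]
contact_force: [0.5, 0.5, -0.1]
gripper_width: 0.0791
```

Run:
```python
from h import *
plan(([.552,-.3116,.112],-4))
```

```text
t 14.9 tcp [ 0.5517 -0.311   0.189 ] jaw 176.0 tilt [-1.     0.002  0.   ] F [ 0.5  0.5 -0.1] M [ 0.04 -0.05  0.02] w 0.0791 q [-12.  19.  -9.   0. -62.   8.]
-> [ 0.552  -0.3116  0.112 ] -184 calls 1 shift [ 0.513 -0.003 -0.004] turn [ 0.     0.    -0.002]
```

>>> {"fn": "send_rows", "kwargs": {"plan": [[[0.1,-0.003,-0.004],[0,0,-0.002]],[[0.22,-0.003,-0.004],[0,0,-0.002]],[[0.36,-0.003,-0.004],[0,0,-0.002]],[[0.47,-0.003,-0.004],[0,0,-0.002]],[[0.513,-0.003,-0.004],[0,0,-0.002]]]}}

```text
time_s: 15.4
tcp_pos: [0.5508, -0.3118, 0.1098]
eef_rot: [74.9, 89.8, 160.9]
contact_force: [-0.2, 1.1, -0.4]
gripper_width: 0.0785
```

>>> {"fn": "send_rows", "kwargs": {"plan": [[[0,0,0],[0,0,0]],[[0,0,0],[0,0,0]],[[0,0,0],[0,0,0]],[[0,0,0],[0,0,0]],[[0,0,0],[0,0,0]]], "jaw": -1, "force": 10}}

```text
time_s: 15.9
tcp_pos: [0.5511, -0.3119, 0.1105]
eef_rot: [73.4, 89.9, 159.4]
contact_force: [0.1, 0.1, -0.3]
gripper_width: 0.0443
```

>>> {"fn": "send_rows", "kwargs": {"plan": [[[0,0,0],[0,0,0]],[[0,0,0],[0,0,0]],[[0,0,0],[0,0,0]],[[0,0,0],[0,0,0]],[[0,0,0],[0,0,0]]]}}

```text
time_s: 16.4
tcp_pos: [0.5511, -0.3118, 0.1105]
eef_rot: [73.6, 89.9, 159.6]
contact_force: [0.4, -0.2, 0.6]
gripper_width: 0.0101
```

>>> {"fn": "send_rows", "kwargs": {"plan": [[[0,0,0],[0,0,0]],[[0,0,0],[0,0,0]],[[0,0,0],[0,0,0]],[[0,0,0],[0,0,0]],[[0,0,0],[0,0,0]]]}}

```text
time_s: 16.9
tcp_pos: [0.5512, -0.3118, 0.1105]
eef_rot: [73.3, 89.9, 159.3]
contact_force: [-0.1, -0.1, 0.1]
gripper_width: 0.0102
```

Run:
```python
from h import *
plan(([.552,-.3116,.112],-4))
```

```text
t 16.9 tcp [ 0.5512 -0.3118  0.1105] jaw 175.97 tilt [-1.     0.002  0.001] F [-0.1 -0.1  0.1] M [ 0.12  0.01 -0.02] w 0.0102 q [-12.  23. -14.  -0. -53.   8.]
-> [ 0.552  -0.3116  0.112 ] 176 calls 1 shift [-0.01  -0.005  0.002] turn [-0.001  0.001 -0.003]
```

>>> {"fn": "send_rows", "kwargs": {"plan": [[[0,0,0],[0,0,0]],[[0,0,0],[0,0,0]],[[-0.02,0,0],[0,0,0]],[[-0.1,0,0],[0,0,0]],[[-0.2,0,0],[0,0,0]]], "force": 45}}

```text
time_s: 17.4
tcp_pos: [0.5506, -0.3117, 0.1405]
eef_rot: [74.4, 89.7, 160.4]
contact_force: [0.4, 0.1, -2.8]
gripper_width: 0.0101
```

Run:
```python
from h import *
plan(([.5515,-.3118,.26],-4),([.554,-.175,.26],-8),([.5560,-.04,.26],-12.7))
```

```text
t 17.4 tcp [ 0.5506 -0.3117  0.1405] jaw 175.96 tilt [-1.     0.004  0.001] F [ 0.4  0.1 -2.8] M [ 0.01 -0.16  0.04] w 0.0101 q [-12.  21. -12.  -0. -56.   8.]
-> [ 0.5515 -0.3118  0.26  ] 176 calls 1 shift [-0.797 -0.003  0.001] turn [-0.001  0.002 -0.006]
-> [ 0.554 -0.175  0.26 ] 172 calls 1 shift [0.    0.047 0.911] turn [0.089 0.    0.   ]
-> [ 0.556 -0.04   0.26 ] 167.3 calls 1 shift [0.    0.112 0.893] turn [0.104 0.    0.   ]
```

>>> {"fn": "send_rows", "kwargs": {"plan": [[[-0.12,0,0],[0,0,0]],[[-0.28,0,0],[0,0,-0.004]],[[-0.46,0,0],[0,0,-0.006]],[[-0.66,0,0],[0,0,-0.006]],[[-0.8,0,0],[0,0,-0.006]]]}}

```text
time_s: 17.9
tcp_pos: [0.5513, -0.312, 0.2636]
eef_rot: [-78.7, 89.9, 7.2]
contact_force: [0.9, -0.6, -2.4]
gripper_width: 0.0096
```

>>> {"fn": "send_rows", "kwargs": {"plan": [[[0,0.01,0.12],[0.01,0,0]],[[0,0.02,0.3],[0.03,0,0]],[[0,0.03,0.5],[0.05,0,0]],[[0,0.04,0.7],[0.07,0,0]],[[0,0.047,0.911],[0.089,0,0]]]}}

```text
time_s: 18.4
tcp_pos: [0.5533, -0.1743, 0.2643]
eef_rot: [-73.5, 89.8, 8.4]
contact_force: [0.1, -0.2, -3.0]
gripper_width: 0.0098
```

>>> {"fn": "send_rows", "kwargs": {"plan": [[[0,0.02,0.2],[0.02,0,0]],[[0,0.05,0.4],[0.04,0,0]],[[0,0.07,0.6],[0.07,0,0]],[[0,0.1,0.78],[0.09,0,0]],[[0,0.112,0.88],[0.104,0,0]]]}}

```text
time_s: 18.9
tcp_pos: [0.5549, -0.0393, 0.2652]
eef_rot: [-59.3, 89.8, 18.0]
contact_force: [0.4, -1.1, -3.8]
gripper_width: 0.0098
```

Run:
```python
from h import *
plan(([.5560,-.0340,.235],-12.7),([.556,-.034,.215],-12.7))
s,p,R=cur();print(R.round(3).tolist())
a=r.capture('scene');P=cloud(a);np.save('c2.npy',P)
cv2.imwrite('pics/f.png',crop(a,[.556,-.034,.16],50,'sc',6))
d=(P-p)@R;m=(abs(d[...,1])<.02)&(abs(d[...,2])<.03)&(d[...,0]>.022)&(d[...,0]<.1);Q=d[m]
for lo in(.02,.04,.06,.08):
    q=Q[(Q[:,0]>lo)&(Q[:,0]<lo+.02)];print(lo,len(q),(np.percentile(q,[3,50,97],axis=0)*1000).round(1).tolist() if len(q)>3 else '')
m=(abs(d[...,1])<.075)&(abs(d[...,2])<.025)&(d[...,0]>-.03)&(d[...,0]<.018);Q=d[m]
# guard top vs: slot from dark pixels on the top face
W=np.load('c1.npz')['sc']
g=(W[...,2]>.115)&(W[...,2]<.124)&(abs(W[...,0]-.557)<.1)&(abs(W[...,1]+.033)<.1)
print('guard top sc',cv2.minAreaRect((W[g][:,:2]*1000).astype(np.float32)))
```

```text
t 18.9 tcp [ 0.5549 -0.0393  0.2652] jaw 167.26 tilt [-1.    -0.003  0.002] F [ 0.4 -1.1 -3.8] M [ 0.04 -0.09  0.02] w 0.0098 q [ 16.   9. -13.  -0. -68. -29.]
-> [ 0.556 -0.034  0.235] -192.7 calls 1 shift [0.201 0.001 0.036] turn [-0.001  0.002  0.003]
-> [ 0.556 -0.034  0.215] -192.7 calls 1 shift [0.133 0.    0.   ] turn [0. 0. 0.]
[[0.003, -0.975, 0.221], [0.001, 0.221, 0.975], [-1.0, -0.003, 0.002]]
sc point at (np.float64(234.3), np.float64(168.9)) origin 184 118
0.02 74 [[24.2, -7.2, -18.6], [32.5, -3.5, -6.0], [39.5, 4.7, 11.8]]
0.04 93 [[40.6, -7.1, -17.9], [49.2, -3.8, -3.9], [59.4, 0.9, 11.6]]
0.06 90 [[60.9, -7.3, -18.8], [70.4, -3.8, -4.0], [79.4, 3.0, 11.6]]
0.08 80 [[81.1, -7.1, -18.2], [88.9, -3.8, -4.1], [98.6, 3.3, 11.4]]
guard top sc ((556.2822265625, -36.20753479003906), (122.07939910888672, 146.32618713378906), 77.66831970214844)
```

View pics/f.png

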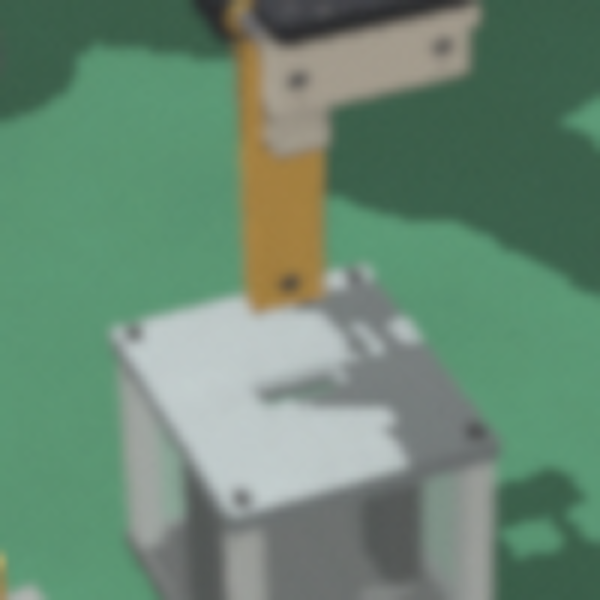

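The bar hangs upright over the guard, lower end at crop (290, 305), with the slot at about (300, 385). In the scene cloud its offset in the jaws matches the master's (-3.4 against -3.5 mm). That means the slot TCP is where the master was gripped, (0.556, -0.0335). I'll correct to that and enter slowly.

>>> {"fn": "send_rows", "kwargs": {"plan": [[[0.02,0,0.015],[0,0.002,0.003]],[[0.06,0,0.03],[0.005,0.002,0.003]],[[0.12,0.001,0.039],[0.005,0.002,0.003]],[[0.18,0.001,0.039],[0.005,0.002,0.003]],[[0.23,0.001,0.039],[0.005,0.002,0.003]]]}}

```text
time_s: 19.45
tcp_pos: [0.5559, -0.033, 0.2293]
eef_rot: [89.3, 90.0, 166.3]
contact_force: [-0.1, -0.1, -3.4]
gripper_width: 0.0094
```

Run:
```python
from h import *
plan(([.5560,-.0335,.225],-13),([.556,-.0335,.21],-13))
```

```text
t 19.45 tcp [ 0.5559 -0.033   0.2293] jaw 166.98 tilt [-1.     0.001  0.   ] F [-0.1 -0.1 -3.4] M [ 0.04 -0.04  0.  ] w 0.0094 q [ 17.  10. -16.  -0. -64. -30.]
-> [ 0.556  -0.0335  0.225 ] 167 calls 1 shift [ 0.029 -0.001 -0.003] turn [-0.     0.    -0.001]
-> [ 0.556  -0.0335  0.21  ] 167 calls 1 shift [0.1 0.  0. ] turn [0. 0. 0.]
```

>>> {"fn": "send_rows", "kwargs": {"plan": [[[0.02,0,-0.003],[0,0,0]],[[0.04,0,-0.003],[0,0,0]],[[0.055,0,-0.003],[0,0,0]],[[0.065,0,-0.003],[0,0,0]],[[0.075,0,-0.003],[0,0,0]]]}}

```text
time_s: 19.95
tcp_pos: [0.556, -0.0334, 0.2182]
eef_rot: [65.3, 90.0, 142.3]
contact_force: [-0.2, -0.6, -3.3]
gripper_width: 0.0098
```

Run:
```python
from h import *
plan(([.556,-.0335,.21],-13))
```

```text
t 19.95 tcp [ 0.556  -0.0334  0.2182] jaw 166.98 tilt [-1.  0.  0.] F [-0.2 -0.6 -3.3] M [ 0.09 -0.03 -0.05] w 0.0098 q [ 17.  11. -17.  -0. -63. -30.]
-> [ 0.556  -0.0335  0.21  ] 167 calls 1 shift [ 0.054 -0.    -0.   ] turn [-0.  0. -0.]
```

>>> {"fn": "send_rows", "kwargs": {"plan": [[[0.008,0,0],[0,0,0]],[[0.018,0,0],[0,0,0]],[[0.028,0,0],[0,0,0]],[[0.038,0,0],[0,0,0]],[[0.045,0,0],[0,0,0]]]}}

```text
time_s: 20.45
tcp_pos: [0.5559, -0.0335, 0.2112]
eef_rot: [76.4, 90.0, 153.3]
contact_force: [0.5, 0.2, -3.3]
gripper_width: 0.01
```

Run:
```python
from h import *
plan(([.556,-.0335,.19],-13))
```

```text
t 20.45 tcp [ 0.5559 -0.0335  0.2112] jaw 166.98 tilt [-1.  0.  0.] F [ 0.5  0.2 -3.3] M [ 0.05 -0.06 -0.02] w 0.01 q [ 17.  11. -17.  -0. -62. -30.]
-> [ 0.556  -0.0335  0.19  ] 167 calls 1 shift [ 0.142 -0.001 -0.   ] turn [-0.     0.    -0.001]
```

It is in the slot with no contact force. I'll lower it to about TCP 0.1705.

>>> {"fn": "send_rows", "kwargs": {"plan": [[[0.03,0,0],[0,0,0]],[[0.06,0,0],[0,0,0]],[[0.1,0,0],[0,0,0]],[[0.13,0,0],[0,0,0]],[[0.15,0,0],[0,0,0]]]}}

```text
time_s: 20.95
tcp_pos: [0.5557, -0.0335, 0.1881]
eef_rot: [99.5, 89.9, 176.5]
contact_force: [-0.1, 0.6, -3.3]
gripper_width: 0.0099
```

>>> {"fn": "send_rows", "kwargs": {"plan": [[[0.02,0,0],[0,0,0]],[[0.05,0,0],[0,0,0]],[[0.08,0,0],[0,0,0]],[[0.1,0,0],[0,0,0]],[[0.11,0,0],[0,0,0]]]}}

```text
time_s: 21.45
tcp_pos: [0.5556, -0.0335, 0.1712]
eef_rot: [103.4, 89.9, -179.6]
contact_force: [0.0, 0.0, -3.0]
gripper_width: 0.01
```

Run:
```python
from h import *
plan(([.556,-.0335,.1705],-13))
a=r.capture('scene');P=cloud(a)
m=(abs(P[...,0]-.556)<.03)&(abs(P[...,1]+.034)<.03)&(P[...,2]>.125)&(P[...,2]<.25)
cv2.imwrite('pics/g.png',crop(a,[.556,-.034,.12],50,'sc',6))
```

```text
t 21.45 tcp [ 0.5556 -0.0335  0.1712] jaw 166.98 tilt [-1.     0.001 -0.   ] F [ 0.  0. -3.] M [ 0.12 -0.04  0.01] w 0.01 q [ 17.  13. -20.  -0. -57. -30.]
-> [ 0.556  -0.0335  0.1705] 167 calls 1 shift [ 0.005 -0.002  0.001] turn [-0.    -0.    -0.002]
sc point at (np.float64(234.6), np.float64(181.7)) origin 184 131
```

View pics/g.png

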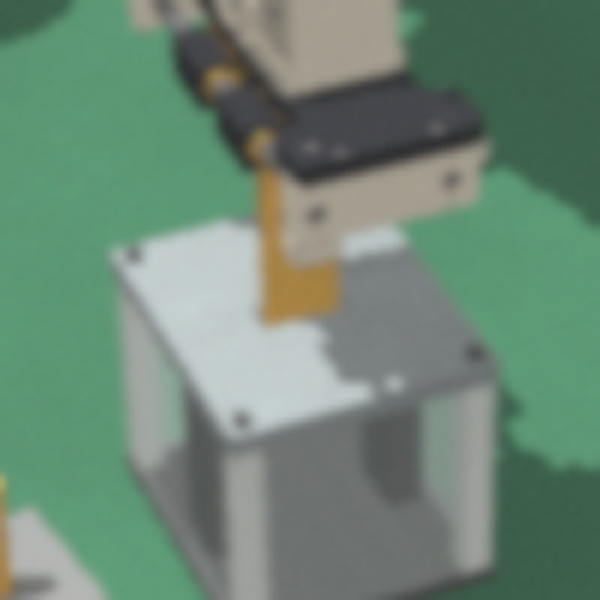

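The bar stands upright through the slot, entering at crop (300, 320), with no contact force. I'll settle the last half millimetre and run the final checks.

>>> {"fn": "send_rows", "kwargs": {"plan": [[[0.003,0,0],[0,0,0]],[[0.004,0,0],[0,0,0]],[[0.004,0,0],[0,0,0]],[[0.004,0,0],[0,0,0]],[[0.004,0,0],[0,0,0]]]}}

```text
time_s: 22.0
tcp_pos: [0.5556, -0.0335, 0.1706]
eef_rot: [101.6, 89.9, 178.5]
contact_force: [-0.3, 0.7, -3.5]
gripper_width: 0.01
```

>>> {"fn": "send_rows", "kwargs": {"plan": [[[0,0,0],[0,0,0]],[[0,0,0],[0,0,0]],[[0,0,0],[0,0,0]],[[0,0,0],[0,0,0]],[[0,0,0],[0,0,0]]]}}

```text
time_s: 22.5
tcp_pos: [0.5556, -0.0335, 0.1706]
eef_rot: [102.6, 89.9, 179.6]
contact_force: [-1.1, 0.6, -4.0]
gripper_width: 0.0098
```

Run:
```python
from h import *
plan(([.556,-.0335,.1705],-13))
W=np.load('c2.npy');R=Rdown(167.26);d=(W-[.5549,-.0393,.2652])@R
# bar's +x... face seen by the scene camera: lower end depth below TCP
q=d[(abs(d[...,1])<.008)&(abs(d[...,2]+.0034)<.012)&(d[...,0]>.06)&(d[...,0]<.125)];print('bar end below TCP (expect .1005)',np.percentile(q[:,0],[95,99,100]).round(4))
P=cloud(r.capture('scene'))
for n,x,y,z in(('master top',.464,.298,(.09,.2)),('short',.5585,-.203,(.065,.2)),('rack long socket',.552,-.312,(.065,.2))):
    m=(abs(P[...,0]-x)<.03)&(abs(P[...,1]-y)<.03)&(P[...,2]>z[0])&(P[...,2]<z[1]);Q=P[m];print(n,len(Q),Q.mean(0).round(3) if len(Q) else '',Q[:,2].max().round(3) if len(Q) else '')
```

```text
t 22.5 tcp [ 0.5556 -0.0335  0.1706] jaw 166.98 tilt [-1.     0.001 -0.   ] F [-1.1  0.6 -4. ] M [ 0.06 -0.09 -0.06] w 0.0098 q [ 17.  13. -20.  -0. -57. -30.]
-> [ 0.556  -0.0335  0.1705] 167 calls 1 shift [ 0.001 -0.002  0.001] turn [-0.    -0.    -0.002]
bar end below TCP (expect .1005) [0.0968 0.0994 0.0995]
master top 156 [0.466 0.293 0.12 ] 0.144
short 209 [ 0.561 -0.207  0.089] 0.109
rack long socket 0
```

Everything agrees, so I'm handing the job in.

```bash
python3 -c "
from plant import r
print(r.close_job())"
```

```text
the job is handed in; nothing more can be done
None
```

The job is done and handed in at about 22.5 s of the 58 s allowed.

- **Master gauge:** I lifted it out of the slot, stood it in the cup and let go. Contact came at the expected height (TCP 0.110 m), and afterwards the cameras showed the collar top at about 0.070 m and the gauge upright.
- **Long bar:** I took it from the rack and passed it down the slot with no measurable contact. It is still gripped at 45 N and held still, with TCP z at 0.1706 m. That puts its lower end at about 0.070 m, the probe level. The only steady load at the wrist is the bar's weight, about 4 N.
- **Other items:** The short bar is still in the rack and the rack's long socket is empty. I left the screwdriver alone and did not re-check its position at the end.

**Disagreements:**
- The two cameras differed by about 4 mm in y. I resolved this by comparing the gripper's own position in the scene camera and where the master was gripped.
- The depth image put the bar's end about 99.5 mm below the TCP, against 100.5 mm from the grasp geometry. That is within the camera's error, so the end height is good to about 1 mm.

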